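# Snap the cold box lid shut all round

### The job

Of the two cold boxes on the packing table, one has a lid whose rim sections still stand up on all four sides: press each of those sections down with the fingertips, going around the rim until all four have snapped shut. Leave that box standing where it is, without lifting or dragging it, and do not disturb the shut box or anything else on the table.

Things in the scene. Friction and masses are not known exactly. Their poses are not given: they have to be found in the camera images.
- open_box_body: White foam cold box, 190 (its x) x 150 (its y) x 112 mm high, loose, about 1 kg. Origin: centre of the underside, z up. Its grey lid has a flat middle panel (134 x 94 mm, top at 112 mm) and a rim section 28 mm wide on each side, hinged along the panel's edge, with empty corners between; open, each slopes up and outwards to 12 mm above the panel.
- press_front (a point): Place to press on the rim section of the box's own -x side (a short side, towards the robot, 88 mm long): on its top face, mid-length, 6 mm in from its outer edge (22 mm out from its hinge line). About 121 mm above the table when open, 112 mm when shut. Its x axis points level and outwards from the box when open, its z axis up.
- press_back (a point): Place to press on the rim section of the box's +x side (a short side, away from the robot, 88 mm long): on its top face, mid-length, 6 mm in from its outer edge (22 mm out from its hinge line). About 121 mm above the table when open, 112 mm when shut. Its x axis points level and outwards from the box when open, its z axis up.
- press_left (a point): Place to press on the rim section of the box's +y side (a long side, 128 mm long): on its top face, mid-length, 6 mm in from its outer edge (22 mm out from its hinge line). About 121 mm above the table when open, 112 mm when shut. Its x axis points level and outwards from the box when open, its z axis up.
- press_right (a point): Place to press on the rim section of the box's -y side (a long side, 128 mm long): on its top face, mid-length, 6 mm in from its outer edge (22 mm out from its hinge line). About 121 mm above the table when open, 112 mm when shut. Its x axis points level and outwards from the box when open, its z axis up.
- flap_front (a joint): Angle of the front rim section, rad: 0 = sprung up (open), 0.45 = snapped shut; rests only at one or the other. Pressed near its outer edge it resists with up to about 10 N, snaps over a little past half way down, then pulls itself flush with the panel and stays; let go before the snap, it springs up again.
- flap_back (a joint): Angle of the back rim section, rad: 0 = sprung up (open), 0.45 = snapped shut; rests only at one or the other. Pressed near its outer edge it resists with up to about 10 N, snaps over a little past half way down, then pulls itself flush with the panel and stays; let go before the snap, it springs up again.
- flap_left (a joint): Angle of the left rim section, rad: 0 = sprung up (open), 0.45 = snapped shut; rests only at one or the other. Pressed near its outer edge it resists with up to about 10 N, snaps over a little past half way down, then pulls itself flush with the panel and stays; let go before the snap, it springs up again.
- flap_right (a joint): Angle of the right rim section, rad: 0 = sprung up (open), 0.45 = snapped shut; rests only at one or the other. Pressed near its outer edge it resists with up to about 10 N, snaps over a little past half way down, then pulls itself flush with the panel and stays; let go before the snap, it springs up again.
- shut_box: A second white foam cold box of the same make and size, its lid already snapped shut and flat all round (112 mm high); loose, leave alone. Origin: centre of the underside.
- bottle: Bystander: amber glass jar with a white cap, 44 mm across, 85 mm high; loose. Origin: centre of the underside.
- tape_roll: Bystander: roll of brown tape lying flat, 84 mm across, 36 mm high; loose. Origin: centre of the underside.
- carton_a: Bystander: green medicine carton, 45 x 90 x 35 mm high; loose. Origin: centre of the underside.
- carton_b: Bystander: green medicine carton, 45 x 90 x 35 mm high; loose. Origin: centre of the underside.
- logger: Bystander: small white temperature logger, 60 x 40 x 16 mm high; loose. Origin: centre of the underside.
- marker: Bystander: white marker pen with a blue cap lying down, 120 x 14 x 13 mm high; loose. Origin: centre of the underside.
- cold_pack: Bystander: flat white cold pack, 90 x 120 x 22 mm high; loose. Origin: centre of the underside.

How it is judged:
At the end, for the whole second after the job is handed in: All four rim sections are snapped shut (each angle over 0.40 of 0.45 rad), and the box stands still and upright on the table (underside under 6 mm up, tilt under 0.08 rad), less than 40 mm from where it began (value of joint each of flap_front, flap_back, flap_left, flap_right above 0.4 rad and distance of open_box_body from where it was at the start of the episode below 0.04 m and height (world z) of open_box_body below 0.006 m and angle between open_box_body's own z axis and vertical below 0.08 rad and linear speed of open_box_body below 0.02 m/s); the robot touches nothing.
It fails at once if the arm or the gripper's body, not the fingers, presses on the open box (over 3 N) (contact force between the arm and open_box_body above 3 N).
It fails at once if the open box is lifted or tipped (underside over 15 mm up, or tilt over 0.2 rad) (height (world z) of open_box_body above 0.015 m or angle between open_box_body's own z axis and vertical above 0.2 rad).
It fails at once if the open box is dragged away (over 60 mm) (distance of open_box_body from where it was at the start of the episode above 0.06 m).
It fails at once if the shut box is moved more than 20 mm (distance of shut_box from where it was at the start of the episode above 0.02 m).
It fails at once if a bystander is moved more than 25 mm (distance of any of bottle, tape_roll, carton_a, carton_b, logger, marker, cold_pack from where it was at the start of the episode above 0.025 m).
It also fails if it takes over 48 s, if anything falls off the work surface, if the arm or the gripper's body presses on something with over 40 N, if the wrist force passes 120 N, or if a joint passes its speed limit or range.

### The arm

A 6-joint arm with a two-finger parallel gripper is mounted at the origin on the work surface. World frame = base frame: x ahead of the robot, y to its left, z up, the work surface at z = 0. Lengths are in m, angles in rad, forces in N, time in s.
With the tool pointing down it reaches from about 0.3 to 0.825 m from the base axis. Payload 5.4 kg.
Tool frame: the origin (TCP) lies at the very end of the fingers, on their centre line; the grasp point (between the pads) lies 19 mm behind it; z points along the fingers, x is the direction in which the jaws open and shut, and the axes are right-handed (so a half turn about z gives the same grasp; the last joint's range is limited). The gripper opens to 92 mm and grips with 3 to 60 N. Pads are 20 mm wide; open, the fingers measure 128 mm over their backs; the gripper's body (75 mm by 189 mm) begins 69 mm behind the grasp point.
Start: joints at [0.988, 0.158, 1.597, -0, 1.386, -0.21], TCP at [0.209, 0.535, 0.215] pointing down, gripper open.
Joint ranges: [-2.91, 2.91], [-0.94, 2.29], [0.18, 2.7], [-1.29, 4.43], [0.17, 2.64], [-3, 3]. Speed limits (rad/s): [2.57, 2.57, 3.14, 3.14, 3.14, 3.14].

### API

Orientations are given as a rotation vector (axis times angle).
In Python, from workcell import bot gives the robot as it stands. Calls block until the motion is done:
- bot.goto(position, orientation): joint-space move of the TCP to a pose.
- bot.line_to(position, rot=None, max_speed=0.15): straight line of the TCP; rot=None keeps the orientation; max_speed is the mean speed in m/s.
- bot.set_joints(angles): joint-space move.
- bot.set_gripper(opening, newtons=None): opening from 0.0 (shut) to 1.0 (fully open); newtons is the grip in N (None keeps the last); returns when the fingers have stopped.
- bot.hold(seconds).
- bot.inverse_kinematics(position, orientation): joint angles nearest the present ones, or None.
- bot.read_camera(name): name is "side" or "top" or "wrist"; returns a dict with "pixels" (480x640x3 uint8, blue, green, red), "fx", "fy", "cx", "cy" (pixels), "k1" (the pictures are not rectified: a ray, as slopes to the right and down, at radius r is drawn at 1 + k1 r^2 times it, then the intrinsics apply), "R" (3x3) and "t" (3): a world point X has camera coordinates R X + t. Camera axes: x right, y down, z forward; pixel columns grow to the right and rows downward; lengths in m; the calibration is good to about 2 mm. A picture is of the moment at which its call begins. There is no depth.
A pose or a line that the arm cannot do raises bot.MotionError and nothing moves.
- bot.job_done(): hands the job in, once; it reports no verdict.
Readings, each from a call of its own:
- bot.current_clock(): time.
- bot.current_joints(): joint angles.
- bot.current_joint_vel(): joint speeds.
- bot.current_effort(): joint torques, N m.
- bot.current_ee_pos(): TCP position.
- bot.current_tool_rot(): TCP orientation.
- bot.current_contact_force(): force on the tool from outside, world axes, zero at the start.
- bot.current_ft_torque(): the same for the moment, N m.
- bot.current_opening(): opening from 0.0 (shut) to 1.0 (fully open).
Only numpy, scipy, OpenCV 4.12 (cv2) and the standard library are available. Lean on these libraries where they do the work, as an engineer would, in place of code of your own. Each camera call takes 0.05 s, during which the arm holds its last target. There are 200 camera calls.

## Working session

There is one attempt and no reset: what is moved stays moved. The work goes in short steps, each a Python script; the robot and the scene stay as the last script left them, time stands still between calls to the robot, and variables do not carry over. Pictures are saved under pics/ and viewed, about 8 in all and at most 12, crops included, and the job is handed in when it is done.

```bash
ls; mkdir -p pics
python3 - <<'E'
from workcell import bot
import cv2
for n in("top","side"):
    c=bot.read_camera(n); cv2.imwrite(f"pics/{n}0.png",c["pixels"]); print(n,c["fx"],c["cx"],c["cy"],c["k1"],c["R"],c["t"])
print(bot.current_clock(),bot.current_tool_rot())
E
```

```text
pics
top 505.62817668447667 318.0900420447365 235.25928721496757 -0.023131223899010026 [[-0.02145137 -0.99971513  0.0104642 ]
 [-0.9933722   0.02013074 -0.11316546]
 [ 0.11292257 -0.0128224  -0.99352105]] [-0.02408087  0.52186702  1.57832363]
side 492.28607059563785 319.72503720504227 241.57352194123305 -0.10904599779063333 [[-0.99622115 -0.08661607 -0.00640881]
 [-0.05720789  0.70991917 -0.70195586]
 [ 0.0653504  -0.69893664 -0.71219162]] [0.519445   0.10219273 1.31086699]
0.1 [ 2.59411580e+00  1.77090522e+00 -2.42193897e-03]
```

View pics/top0.png

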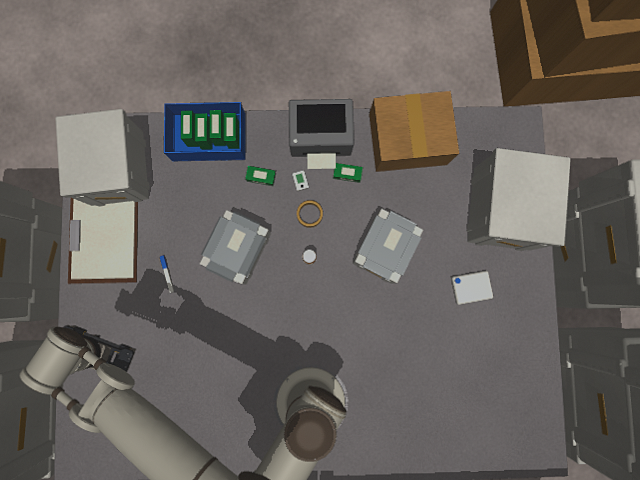

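View pics/side0.png

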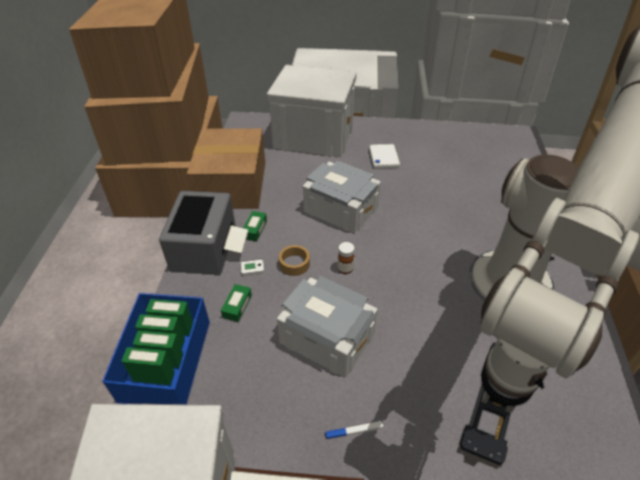

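The top view shows two boxes, at about (236,245) on the robot's left and (390,244) on its right. I'll zoom in to tell which one is open.

Run:
```python
import cv2,numpy as np
t=cv2.imread("pics/top0.png");s=cv2.imread("pics/side0.png")
r=lambda a:cv2.resize(a,(400,300),interpolation=cv2.INTER_CUBIC)
cv2.imwrite("pics/crop.png",np.vstack([np.hstack([r(t[200:290,180:300]),r(t[200:290,330:450])]),np.hstack([r(s[275:371,265:393]),r(s[150:246,280:408])])]))
```

```text
(no output)
```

View pics/crop.png

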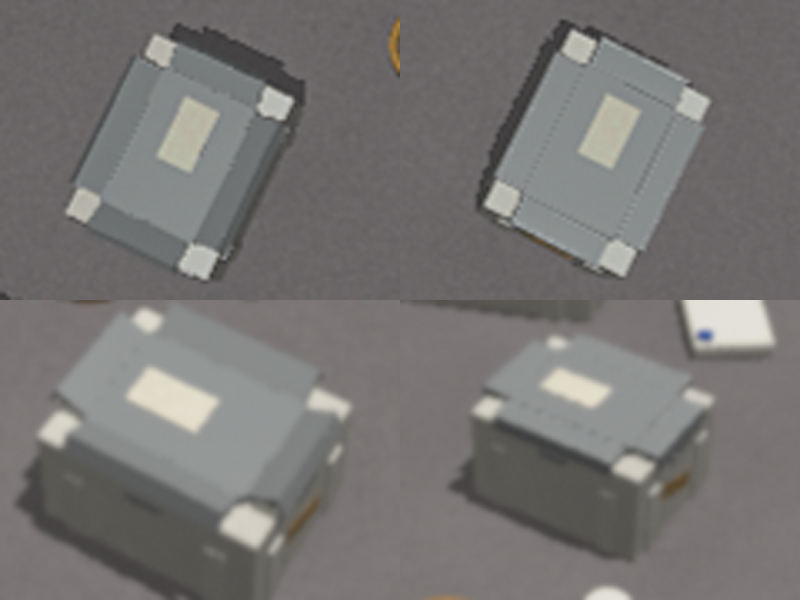

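```bash
cat > h.py <<'E'
import cv2,numpy as np
def ray(c,uv,z):
    K=np.array([[c["fx"],0,c["cx"]],[0,c["fy"],c["cy"]],[0,0,1]]);R=np.array(c["R"]);t=np.array(c["t"])
    # k1 distortion: standard OpenCV radial model
    p=cv2.undistortPoints(np.float64(uv).reshape(-1,1,2),K,np.array([c["k1"],0,0,0.]))[:,0]
    d=np.c_[p,np.ones(len(p))]@R; o=-R.T@t
    return o+d*((z-o[2])/d[:,2])[:,None]
def proj(c,X):
    K=np.array([[c["fx"],0,c["cx"]],[0,c["fy"],c["cy"]],[0,0,1]])
    return cv2.projectPoints(np.float64(X),cv2.Rodrigues(np.array(c["R"]))[0],np.array(c["t"]),K,np.array([c["k1"],0,0,0.]))[0][:,0]
def blobs(im,x0,x1,y0,y1,thr,amin,amax):
    g=im.min(2).copy();m=np.zeros_like(g);m[y0:y1,x0:x1]=(g[y0:y1,x0:x1]>thr)
    n,_,st,ce=cv2.connectedComponentsWithStats(m)
    return [(st[i,4],ce[i]) for i in range(1,n) if amin<st[i,4]<amax]
E
python3 - <<'E'
from workcell import bot
from h import *
c=bot.read_camera("top")
for x0,x1 in((195,275),(350,430)):
    b=blobs(c["pixels"],x0,x1,200,290,165,20,130)
    for a,p in b: print(a,p,ray(c,[p],.108)[0].round(4))
E
```

```text
43 [227.39534884 214.86046512] [0.5802 0.2399 0.108 ]
61 [261.90163934 230.7704918 ] [0.5295 0.1357 0.108 ]
90 [234.8        242.81111111] [0.4945 0.2177 0.108 ]
53 [204.50943396 260.86792453] [0.4419 0.3088 0.108 ]
69 [239.11594203 277.63768116] [0.3895 0.2051 0.108 ]
54 [383.11111111 213.83333333] [ 0.574  -0.2333  0.108 ]
52 [417.40384615 230.86538462] [ 0.5197 -0.3358  0.108 ]
62 [360.30645161 259.32258065] [ 0.4369 -0.1595  0.108 ]
66 [394.63636364 276.53030303] [ 0.383  -0.2611  0.108 ]
```

```bash
cat >> h.py <<'E'
from scipy.spatial.transform import Rotation as Ro
def down(yaw): return (Ro.from_euler('z',yaw)*Ro.from_euler('x',np.pi)).as_rotvec()
E
python3 - <<'E'
from workcell import bot
from h import *
print([bot.inverse_kinematics([.45,.235,.42],down(np.radians(a))) for a in(-26.5,63.5,153.5,-116.5)])
bot.set_gripper(0)
bot.goto([.43,.25,.40],down(np.radians(63.5)))
c=bot.read_camera("wrist"); cv2.imwrite("pics/w1.png",c["pixels"])
c=bot.read_camera("top"); cv2.imwrite("pics/t1.png",c["pixels"])
print(bot.current_clock(),bot.current_ee_pos())
E
```

```text
[array([ 2.42835423e-01, -6.39083672e-02,  1.42929387e+00, -4.44089210e-16,
        1.77620715e+00,  7.05347675e-01]), array([ 2.42835423e-01, -6.39083672e-02,  1.42929387e+00, -4.44089210e-16,
        1.77620715e+00, -8.65448652e-01]), array([ 0.24283542, -0.06390837,  1.42929387,  0.        ,  1.77620715,
       -2.43624498]), array([ 0.24283542, -0.06390837,  1.42929387,  0.        ,  1.77620715,
        2.276144  ])]
3.1 [0.42944424 0.25074114 0.39922767]
```

View pics/w1.png

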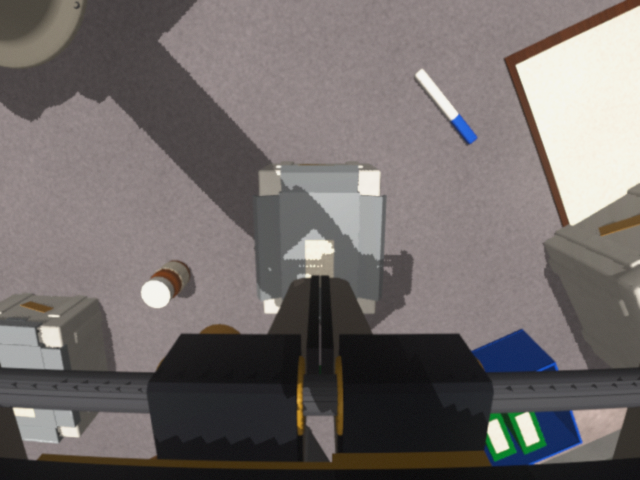

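The wrist view has the left box at about (320,240). Its side sections overhang the corner blocks (columns 255–388 against 260–380) and are shaded differently from the panel. That means they stand up, so the left box is the open one. Next I'll check its pose and press the front section.

```bash
cat >> h.py <<'E'
C=np.array([.4853,.2224]);PSI=np.radians(-26.5)
ux=np.array([np.cos(PSI),np.sin(PSI)]);uy=np.array([-ux[1],ux[0]])
P={"front":(C-.089*ux,PSI+np.pi/2),"back":(C+.089*ux,PSI+np.pi/2),"left":(C+.069*uy,PSI),"right":(C-.069*uy,PSI)}
def press(bot,k,zmin=.1125):
    p,yaw=P[k];at=lambda z:[*p,z]
    bot.goto(at(.16),down(yaw));bot.line_to(at(.128),max_speed=.1);f0=bot.current_contact_force()[2];log=[]
    for z in np.arange(.126,zmin-1e-6,-.0015):
        bot.line_to(at(z),max_speed=.03);f=bot.current_contact_force()[2]-f0;log.append((round(float(z),4),round(float(f),1)))
        if f>35: break
    bot.line_to(at(.16),max_speed=.15)
    print(k,log,bot.current_clock())
E
python3 - <<'E'
from workcell import bot
from h import *
c=bot.read_camera("wrist")
for a,p in blobs(c["pixels"],250,395,160,320,190,100,1500): print(a,p,ray(c,[p],.108)[0].round(4))
press(bot,"front")
E
```

```text
505 [368.8        182.64356436] [0.4422 0.307  0.108 ]
481 [316.50727651 248.32848233] [0.4862 0.2172 0.108 ]
165 [270.1030303  306.06060606] [0.5282 0.1306 0.108 ]
front [(0.126, -0.8), (0.1245, -0.4), (0.123, 6.9), (0.1215, 9.0), (0.12, 5.8), (0.1185, 1.9), (0.117, -0.0), (0.1155, 0.8), (0.114, 0.1), (0.1125, -0.1)] 7.5417
```

The front section snapped: force peaked at 9 N and then fell to zero. On to the other three.

Run:
```python
from workcell import bot
from h import *
for k in("left","back","right"): press(bot,k)
p=bot.current_ee_pos(); bot.line_to([p[0],p[1],.3],max_speed=.3)
bot.goto([.35,.35,.40],down(PSI+np.pi/2))
s=bot.read_camera("side")["pixels"];t=bot.read_camera("top");w=bot.read_camera("wrist")["pixels"]
for a,q in blobs(t["pixels"],195,275,200,290,165,20,130): print(a,ray(t,[q],.108)[0].round(4))
r=lambda a:cv2.resize(a,(400,300),interpolation=cv2.INTER_CUBIC)
cv2.imwrite("pics/c2.png",np.vstack([np.hstack([r(t["pixels"][200:290,180:300]),r(s[275:371,265:393])]),np.hstack([r(w),r(t["pixels"])])]))
print(bot.current_clock(),bot.current_contact_force())
```

```text
left [(0.126, 0.3), (0.1245, -0.4), (0.123, 5.3), (0.1215, 7.1), (0.12, 5.4), (0.1185, 3.8), (0.117, 0.2), (0.1155, -0.6), (0.114, -0.4), (0.1125, -0.2)] 12.3583
back [(0.126, -1.0), (0.1245, 0.4), (0.123, 4.6), (0.1215, 5.4), (0.12, 4.8), (0.1185, 3.5), (0.117, -1.1), (0.1155, -0.8), (0.114, 0.0), (0.1125, 0.8)] 17.3417
right [(0.126, 0.2), (0.1245, -0.7), (0.123, 6.2), (0.1215, 9.1), (0.12, 6.3), (0.1185, 2.2), (0.117, 0.0), (0.1155, 0.9), (0.114, -0.6), (0.1125, -0.7)] 22.1583
50 [0.58   0.2384 0.108 ]
61 [0.5286 0.1355 0.108 ]
53 [0.489  0.2238 0.108 ]
23.9667 [ 0.56882837 -0.08607109 -0.76579661]
```

View pics/c2.png

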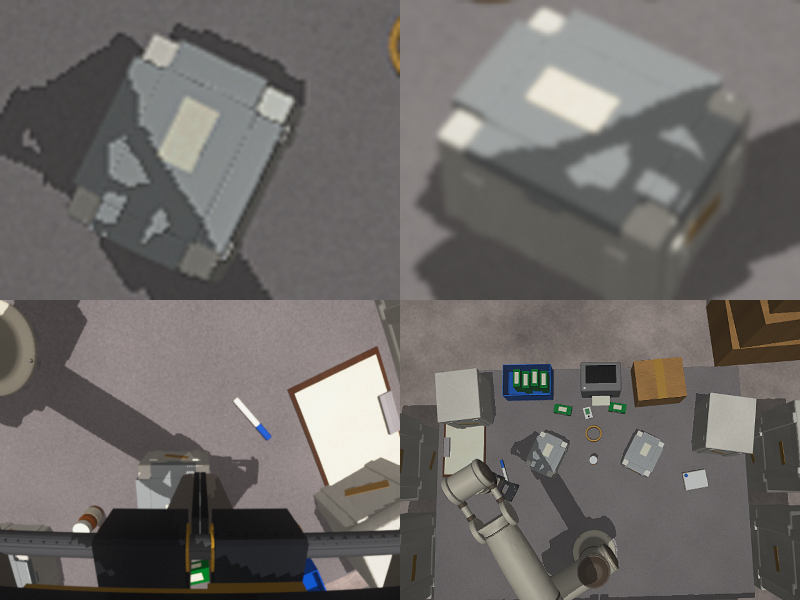

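The lid now shows one even shade with hairline seams in the lit area, like the shut box. The arm's shadow covers its front-left part. All four force traces show a snap, the box's two lit back corners are within about 1.5 mm of the start, and nothing else has moved visibly.

```bash
python3 -c "
from workcell import bot
bot.job_done();print(bot.current_clock())"
```

```text
the job is handed in; nothing more can be done
the job is handed in; nothing more can be done
```

I pressed all four rim sections of the open box (the one on the robot's left) with the closed fingertips, in the order front, left, back, right. I then moved the arm clear and handed the job in at about 24 s; no verdict was reported.

- **Snaps:** each press resisted with a peak of about 5–9 N, then fell to about zero by 117 mm and stayed there down to 112.5 mm, so all four snapped shut.
- **Pictures afterwards:** the lid looks flat in the top and side views. The arm's shadow covered its front-left part, so for the front and left sections I relied mostly on the force traces.
- **Box position:** the two back corners measured within about 1.5 mm of where they started. The front corners could not be measured in the shadow.
- **Everything else:** the shut box and bystanders looked unmoved in the top view, but I did not measure them.

No check failed or disagreed.

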